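# Line up the tube blocks and hold the retaining rod through both bushings

### The job

Push the three metal tube blocks back until they stand in a straight row, each flush and square against the back fence of the carrier. Then take the loose retaining rod from its rest and thread it through the bushings of both end brackets, so that it runs across in front of the row and sticks out a little beyond both brackets. Finish with the gripper still holding the rod there, still and not wedged, ready for a colleague to lock it; leave the bottle, petri dish, timer and tape roll alone.

Things in the scene. Friction and masses are not known exactly. Their poses are not given: they have to be found in the camera images.
- carrier: Fixed grey metal carrier on the worktop, turned up to 0.25 rad. Origin: on the worktop under its middle; +x to its back fence, +y left. Base plate 6 mm thick, x -62 to 54, y -98 to 98 mm. Back fence: front face at x = 40, 8 thick, top z = 46 mm. End brackets at |y| 68 to 84 mm, top z = 47, x -34 to 0, low feet (x -45 to 11, z under 15), each bored along y on one line at x = -17, z = 32 mm.
- bushing_right (a point): Centre of the bore in the right (-y) end bracket: through hole along the carrier's y, diameter 16 mm, 16 mm long, mouths widened by a 3 mm chamfer, with a thin brass ring round each; 32 mm above the worktop.
- bushing_left (a point): The same for the left (+y) end bracket, 152 mm from the right one on the same line.
- block_right: Loose aluminium tube block, right one of three alike: 46 mm deep (x), 32 wide (y), 40 high, two blind bores on top, 0.16 kg. Origin: underside centre, on the base plate. Flush with the fence it is at carrier x = +17 mm; it starts 18 to 45 mm short of that, a little askew, across the rod's line. Slides at 1 to 2 N; pushed at the middle of its front it squares up against the fence.
- block_mid: The middle tube block, same as block_right.
- block_left: The left tube block, same as block_right. The blocks stand about 42 mm apart along the carrier's y, about 10 mm gaps.
- rod: Loose round steel-coloured retaining rod (tube), 12 mm diameter, 250 mm long, both ends alike with a 6 mm long taper to 7 mm; 0.07 kg. Origin: its middle, on the axis; own x along the rod. At the start it lies level on the rod rest, axis 40 mm above the worktop.
- rod_rest: Fixed grey rest for the rod, left of the carrier. Origin: underside centre; x along the rod, roughly away from the robot (within 0.35 rad). Base 130 x 50 x 6 mm; two posts at x = +-50 mm, 12 mm thick, 26 wide, 42 high, with open notches (14 mm wide, 8 deep) in which the rod lies; the rod overhangs the posts by about 70 mm at each end.
- timer: Bystander: flat white timer, 62 x 62 x 16 mm. Origin: underside centre.
- petri_0: Bystander: clear round petri dish, 69 mm diameter, 15 mm high. Origin: underside centre.
- tape_roll: Bystander: green tape roll lying flat, 66 mm diameter, 19 mm high. Origin: underside centre.
- reagent_wash: Bystander: white bottle with red cap, 58 mm diameter, 113 mm high. Origin: underside centre.
Mind the look-alikes: they are no part of the job. Leave any pink or red look-alike of the block_right alone. Leave any black look-alike of the block_mid alone.

How it is judged:
By the outcome, as a careful person would: the job done as asked, in the order asked, and still so for the second after the job is handed in, while the arm keeps its last pose, push and grip.
It also fails if it takes over 64 s, if anything falls off the work surface, if the arm or the gripper's body presses on something with over 40 N, if the wrist force passes 120 N, or if a joint passes its speed limit or range.

### The arm

A 6-joint arm with a two-finger parallel gripper is mounted at the origin on the work surface; the furniture and walls round the work are solid. World frame = base frame: x ahead of the robot, y to its left, z up, the work surface at z = 0. Lengths are in m, angles in rad, forces in N, time in s.
With the tool pointing down it reaches from about 0.35 to 0.85 m from the base axis. Payload 8.1 kg.
Tool frame: the origin (TCP) lies at the very end of the fingers, on their centre line; the grasp point (between the pads) lies 19 mm behind it; z points along the fingers, y is the line along which they close (so a half turn about z gives the same grasp; the last joint's range is limited). The gripper opens to 93 mm and grips with 3 to 60 N. Pads are 15 mm wide; open, the fingers measure 128 mm over their backs; the gripper's body (75 mm by 188 mm) begins 65 mm behind the grasp point.
Start: joints at [1.184, 0.13, 1.488, -0, 1.523, -0.085], TCP at [0.178, 0.573, 0.219] pointing down, gripper open.
Joint ranges: [-2.96, 2.96], [-0.89, 2.26], [0.02, 2.5], [-1.34, 4.48], [0, 2.73], [-2.66, 2.66]. Speed limits (rad/s): [2.39, 2.39, 2.79, 3.14, 3.14, 3.14].

### API

Orientations are given as a rotation vector (axis times angle).
In Python, from plant import monitor, eyes, ticket gives the robot as it stands.
- The arm moves only by the tool arm_command, never from a script. Its argument "deltas" is a list that holds one entry, the list of rows, each a list of 6 numbers: the shift along the world's x, y, z in cm, then the turn, a rotation vector about the world's x, y, z in degrees. In form: [[[tx, ty, tz, rx, ry, rz], ...]]. A call has 1 to 12 rows; each row shifts and turns the commanded pose from where the row before left it; what a row does not reach is not made up. A row lasts 1/12 s, in which the tool goes at most 41.7 mm and 7.16 degrees, less where a joint would pass 70% of its speed; a pose out of reach is approached as far as the arm can. A call is refused whole if a number of a shift passes 4.17 or a number of a turn 7.16, either way. A call with a gripper value outside its range is refused whole. "gripper" is the opening, from -1 (shut) to 1 (fully open), set as the call begins (left out, the last holds). The fingers move at their own pace and stop on an object; "squeeze" is the grip in N (left out, the last holds). Time passes only in rows, so rows that do not move let the fingers close. It gives the time, the measured TCP pose, the force, the opening and the grip force at its end, in the units of the state.
- monitor.read_state(): the state, without advancing time (a new reading comes with each control period).
- eyes.read_camera(name): name is "scene" or "side" or "wrist"; returns the picture (400x640x3 uint8, blue, green, red); there is no depth.
- eyes.camera_model(name): a dict with "fx", "fy", "cx", "cy" (pixels), "rvec" (rotation vector, rad) and "tvec" (3), from world to camera coordinates, as OpenCV has them. Camera axes: x right, y down, z forward; pixel columns grow to the right and rows downward; lengths in m; the calibration is good to about 2 mm. The wrist camera is an equidistant fisheye: a pixel r from the principal point sees the ray r / f radians off the axis. A picture is of the moment at which its call begins: read the wrist's pose just before it. camera_model takes no time and is no camera call; for the wrist camera it gives the pose at the moment of the call.
- ticket.close_job(): hands the job in; it is judged then, once.
The state is a dict: "t": time; "q": joint angles; "dq": joint speeds; "joint_torque": joint torques, N m; "tool_pos": TCP position; "orientation": TCP orientation; "force": force on the tool from outside, world axes, zero at the start; "wrist_torque": the same for the moment, N m; "opening": finger opening in m; "gripper_force": force on a finger pad.
Only numpy, scipy, OpenCV 4.12 (cv2) and the standard library are available. Lean on these libraries where they do the work, as an engineer would, in place of code of your own. Each camera call takes 0.05 s, during which the arm holds its last target. There are 200 camera calls.

## Working session

There is one attempt and no reset: what is moved stays moved. The work goes in short steps, Python scripts to look and compute and a tool call to move; the robot and the scene stay as the last step left them, time stands still between calls to the robot, and variables do not carry over. Pictures are saved under pics/ and viewed, at most 10 in all, crops included, and the job is handed in when it is done.

Besides the shell and the picture viewer there is one more tool, called after "Call:" by a JSON object that holds its "name" and its "arguments". arm_command: Moves the arm, as the interface text tells. Its arguments: {"type":"object","properties":{"deltas":{"type":"array"},"gripper":{"type":"number"},"squeeze":{"type":"number"}},"required":["deltas"]}

```bash
mkdir -p pics; ls
cat > h.py <<'E'
import numpy as np, cv2
from plant import monitor, eyes, ticket
def cam(n):
    m=eyes.camera_model(n); R=cv2.Rodrigues(np.array(m['rvec'],float))[0]; return m,R,np.array(m['tvec'],float).ravel()
def ray(c,u,v,fish=False):
    m,R,t=c
    a=np.array([(u-m['cx'])/m['fx'],(v-m['cy'])/m['fy']])
    if fish:
        r=np.linalg.norm(a); d=np.array([*(a/r*np.sin(r) if r>0 else a),np.cos(r)])
    else: d=np.array([*a,1.])
    return -R.T@t, R.T@d/np.linalg.norm(d)
def onz(c,u,v,z,fish=False):
    o,d=ray(c,u,v,fish); return o+d*(z-o[2])/d[2]
def tri(*rs):
    A=sum(np.eye(3)-np.outer(d,d) for o,d in rs); b=sum((np.eye(3)-np.outer(d,d))@o for o,d in rs)
    return np.linalg.solve(A,b)
def proj(c,P,fish=False):
    m,R,t=c; p=R@np.array(P,float)+t
    if fish:
        r=np.linalg.norm(p[:2]); th=np.arctan2(r,p[2]); a=p[:2]/r*th
    else: a=p[:2]/p[2]
    return np.array([a[0]*m['fx']+m['cx'],a[1]*m['fy']+m['cy']])
E
python3 - <<'E'
from h import *
for n in ['scene','side','wrist']:
    m,R,t=cam(n); print(n,{k:(np.round(v,3).tolist() if not np.isscalar(v) else round(v,1)) for k,v in m.items()},np.round(-R.T@t,3))
    cv2.imwrite(f'pics/{n}0.png',eyes.read_camera(n))
s=monitor.read_state(); print(s)
E
```

```text
pics
scene {'fx': 419.0, 'fy': 419.0, 'cx': 314.9, 'cy': 194.9, 'rvec': [2.113, -0.577, 0.321], 'tvec': [-0.424, 0.244, 0.934]} [ 0.03  -0.754  0.736]
side {'fx': 395.7, 'fy': 395.7, 'cx': 321.2, 'cy': 198.4, 'rvec': [0.254, -2.549, 1.586], 'tvec': [0.551, 0.065, 0.872]} [0.371 0.852 0.453]
wrist {'fx': 309.7, 'fy': 309.7, 'cx': 321.6, 'cy': 204.3, 'rvec': [-2.331, -1.716, -0.25], 'tvec': [-0.599, -0.033, 0.393]} [0.1   0.597 0.385]
{'t': 0.15, 'q': array([ 1.18357676e+00,  1.31022129e-01,  1.48904799e+00, -3.67466949e-07,
        1.52303471e+00, -8.53733408e-02]), 'dq': array([-0.0003157 , -0.00167059, -0.00253999,  0.00194238,  0.00128534,
       -0.0005097 ]), 'joint_torque': array([ 1.98997323e-04, -5.60480547e+01, -4.92331088e+01,  7.68364524e-02,
        3.04966816e-02, -3.15690147e-05]), 'tool_pos': array([0.17815766, 0.57245346, 0.21779751]), 'orientation': array([-4.72287699e-01, -3.10553079e+00,  2.30920060e-03]), 'force': array([-0.43724409, -1.23991095,  0.42440877]), 'wrist_torque': array([-0.04183356,  0.04307283, -0.02463032]), 'gripper_force': 0.0, 'opening': 0.0928562724062153}
```

View pics/scene0.png

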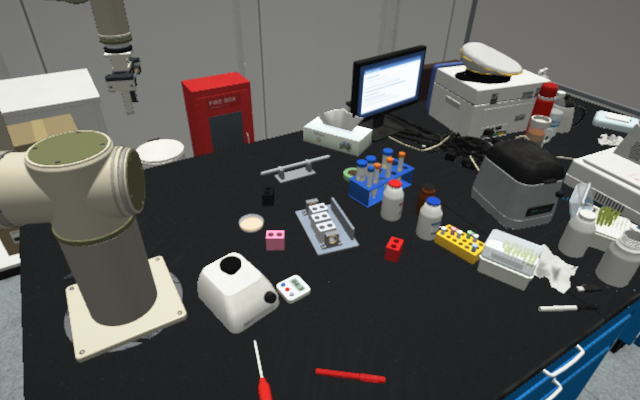

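View pics/side0.png

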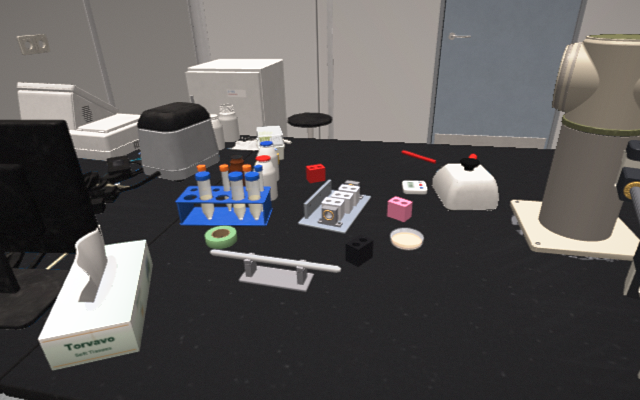

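View pics/wrist0.png

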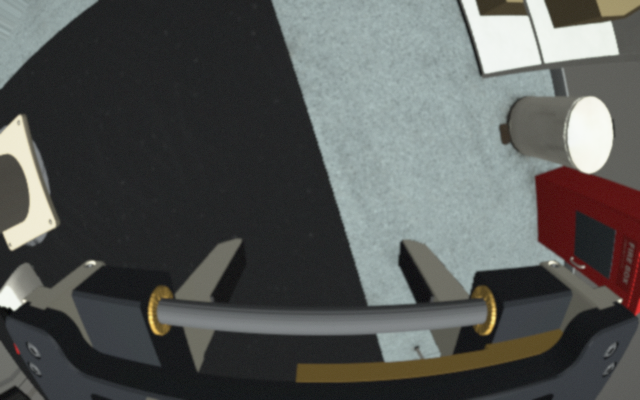

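Scene: the carrier is around (326,225), the rod runs (262,175)–(330,157), and the black, pink and red look-alikes are at (268,196), (275,240) and (394,248). Side: the rod runs (212,253)–(339,269), and the carrier is around (335,208). I'll take rough positions from these, then move the wrist camera over the scene.

Run:
```python
from h import *
S=cam('scene');D=cam('side')
a=tri(ray(S,262,175),ray(D,339,269));b=tri(ray(S,330,157),ray(D,212,253));print('rod',a,b,np.linalg.norm(a-b))
for n,c,pts in [('scene',S,[(295,208),(332,199),(357,243),(326,253)]),('side',D,[(300,224),(370,196),(349,230),(305,190)])]:
    for p in pts: print(n,p,onz(c,*p,.006).round(3))
for n,p in dict(pink=(275,240),black=(268,196),red=(394,248),petri=(251,223),timer=(292,288),bottle=(392,214),tape=(352,173),kettle=(238,300)).items(): print(n,onz(S,*p,.01).round(3))
# wrist cam offset in tool
s=monitor.read_state();W=cam('wrist');R=cv2.Rodrigues(s['orientation'])[0]
print(R.round(3),(R.T@(-W[1].T@W[2]-s['tool_pos'])).round(3),(W[1]@R).round(3))
for n,box,k in [('scene',(230,140,400,260),4),('side',(190,170,390,300),4)]:
    im=eyes.read_camera(n);x,y,X,Y=box;cv2.imwrite(f'pics/{n}c.png',cv2.resize(im[y:Y,x:X],None,fx=k,fy=k,interpolation=2))
```

```text
rod [0.4704788  0.28983861 0.03711591] [0.7179185  0.28012062 0.03591405] 0.24763336749732293
scene (295, 208) [0.499 0.122 0.006]
scene (332, 199) [0.618 0.107 0.006]
scene (357, 243) [ 0.566 -0.096  0.006]
scene (326, 253) [ 0.474 -0.088  0.006]
side (300, 224) [0.592 0.097 0.006]
side (370, 196) [ 0.45  -0.075  0.006]
side (349, 230) [0.478 0.104 0.006]
side (305, 190) [ 0.626 -0.083  0.006]
pink [0.382 0.019 0.01 ]
black [0.455 0.212 0.01 ]
red [ 0.634 -0.164  0.01 ]
petri [0.357 0.117 0.01 ]
timer [ 0.341 -0.153  0.01 ]
bottle [ 0.724 -0.047  0.01 ]
tape [0.754 0.195 0.01 ]
kettle [ 0.219 -0.123  0.01 ]
[[-0.955  0.297 -0.001]
 [ 0.297  0.955 -0.001]
 [ 0.    -0.002 -1.   ]] [ 0.082  0.    -0.167] [[-0.     1.     0.001]
 [-0.958 -0.    -0.288]
 [-0.288 -0.001  0.958]]
```

View pics/scenec.png

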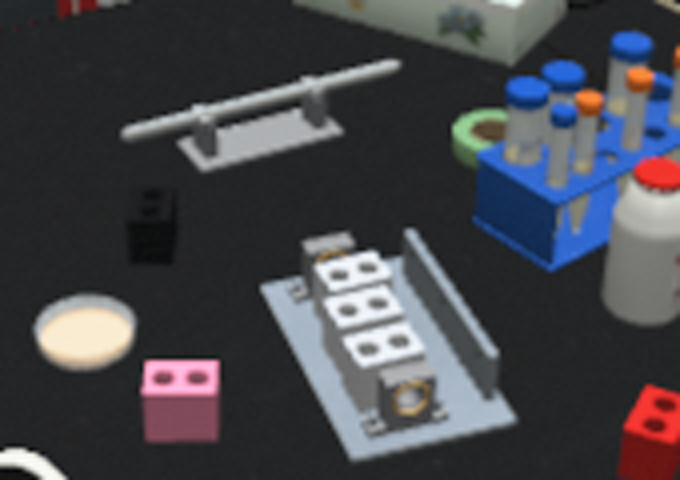

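The crop shows the rod on its rest, the carrier with three white-topped blocks between the brackets, and the look-alikes clear of both. I'll move the wrist camera over.

Call:
{"name": "arm_command", "arguments": {"deltas": [[[1.6,-3.1,0.5,0,0,0.7],[1.6,-3.1,0.5,0,0,0.7],[1.6,-3.1,0.5,0,0,0.7],[1.6,-3.1,0.5,0,0,0.7],[1.6,-3.1,0.5,0,0,0.7],[1.6,-3.1,0.5,0,0,0.7],[1.6,-3.1,0.5,0,0,0.7],[1.6,-3.1,0.5,0,0,0.7],[1.6,-3.1,0.5,0,0,0.7],[1.6,-3.1,0.5,0,0,0.7],[1.6,-3.1,0.5,0,0,0.7],[1.6,-3.1,0.5,0,0,0.7]]], "gripper": -1}}

```text
t: 1.25
tool_pos: [0.3707, 0.1993, 0.279]
orientation: [0.242, 3.132, 0.0]
force: [0.8, 0.1, 0.6]
opening: 0.0177
gripper_force: 0.0
```

Call:
{"name": "arm_command", "arguments": {"deltas": [[[1.6,-3.1,0,0,0,0],[1.2,-2,0,0,0,0],[0,0,0,0,0,0],[0,0,0,0,0,0],[0,0,0,0,0,0]]]}}

```text
t: 1.67
tool_pos: [0.3981, 0.1502, 0.2785]
orientation: [-0.244, -3.132, -0.001]
force: [0.4, 0.7, 0.5]
opening: 0.0008
gripper_force: 0.0
```

Run:
```python
from h import *
s=monitor.read_state();R=cv2.Rodrigues(s['orientation'])[0];print(s['t'],s['tool_pos'].round(4),np.degrees(np.arctan2(R[1,0],R[0,0])),R[:,2].round(4),s['force'].round(1),s['opening'])
W=cam('wrist');im=eyes.read_camera('wrist');cv2.imwrite('pics/w1.png',im);print((-W[1].T@W[2]).round(3))
np.savez('w1.npz',r=W[1],t=W[2])
```

```text
1.6667 [0.3981 0.1502 0.2785] 171.0779881347865 [-4.e-04  4.e-04 -1.e+00] [0.4 0.7 0.5] 0.0008163104144205716
[0.318 0.163 0.445]
```

View pics/w1.png

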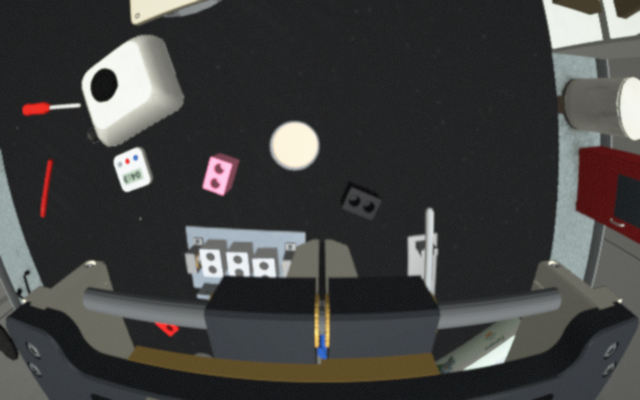

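The wrist view shows the carrier at (245,260), but the gripper hides its far part. I'll go further ahead so the camera looks back at the carrier and the rod.

Call:
{"name": "arm_command", "arguments": {"deltas": [[[3.3,-1.5,0,0,0,0],[3.3,-1.5,0,0,0,0],[3.3,-1.5,0,0,0,0],[3.3,-1,0,0,0,0],[3.3,-1,0,0,0,0],[3.3,-1,0,0,0,0],[3.3,0,0,0,0,0],[2.9,0,0,0,0,0],[0,0,0,0,0,0],[0,0,0,0,0,0],[0,0,0,0,0,0]]]}}

```text
t: 2.63
tool_pos: [0.6577, 0.0764, 0.2782]
orientation: [-0.241, -3.131, -0.0]
force: [0.0, 0.4, 0.3]
opening: 0.0003
gripper_force: 0.0
```

Run:
```python
from h import *
W=cam('wrist');im=eyes.read_camera('wrist');cv2.imwrite('pics/w2.png',im);print((-W[1].T@W[2]).round(3))
np.savez('w2.npz',r=W[1],t=W[2])
```

```text
[0.577 0.089 0.445]
```

Call:
{"name": "arm_command", "arguments": {"deltas": [[[1,3.6,0,0,0,0],[1,3.6,0,0,0,0],[1,3.6,0,0,0,0],[0.5,3,0,0,0,0],[0,0,0,0,0,0],[0,0,0,0,0,0],[0,0,0,0,0,0]]]}}

```text
t: 3.27
tool_pos: [0.6927, 0.2132, 0.2799]
orientation: [0.242, 3.131, -0.0]
force: [0.5, -0.2, 0.2]
opening: 0.0006
gripper_force: 0.0
```

Run:
```python
from h import *
W=cam('wrist');im=eyes.read_camera('wrist');cv2.imwrite('pics/w3.png',im);print((-W[1].T@W[2]).round(3), monitor.read_state()['tool_pos'])
np.savez('w3.npz',r=W[1],t=W[2])
a=cv2.imread('pics/w2.png')[80:330,130:480]
b=im[80:330,130:480]
cv2.imwrite('pics/w23.png',np.vstack([cv2.resize(a,(800,571))]))
cv2.imwrite('pics/w3c.png',np.vstack([cv2.resize(b,(800,571))]))
```

```text
[0.612 0.226 0.447] [0.69289972 0.21240454 0.27984159]
```

View pics/w23.png

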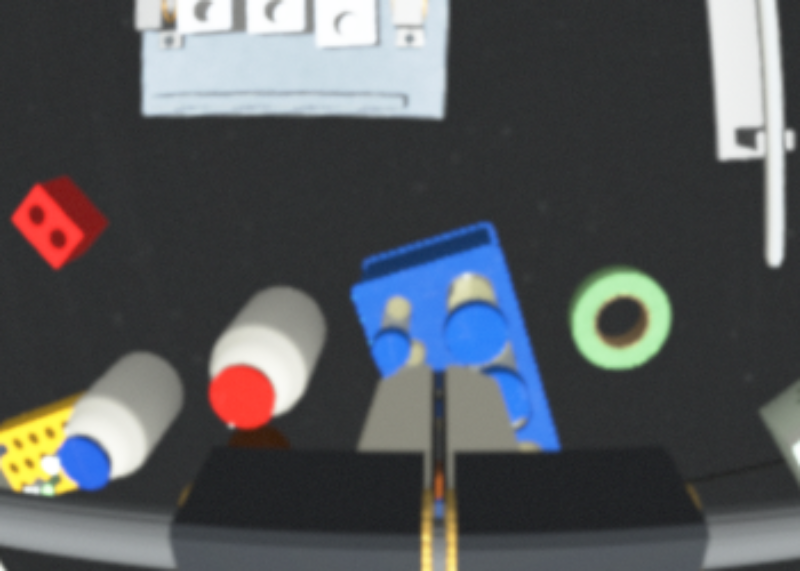

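View pics/w3c.png

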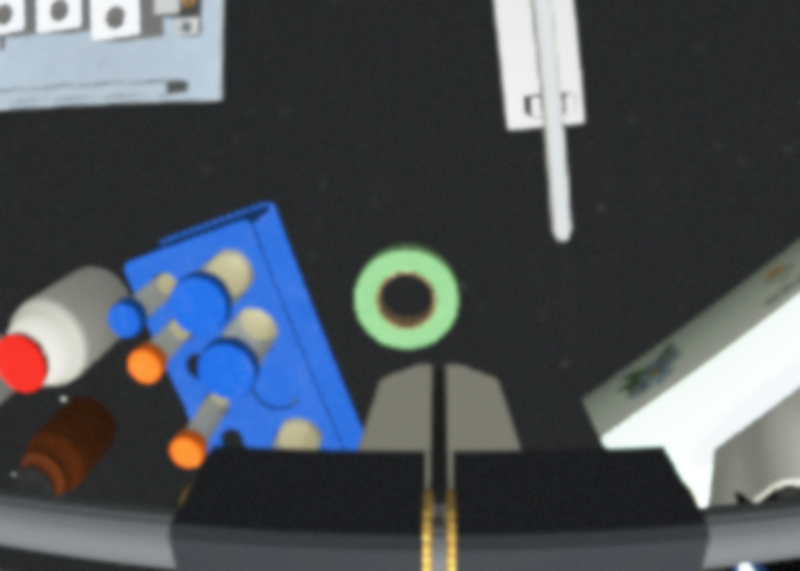

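w2 shows the carrier across full-image columns 192–325 and rows about 55–131, with the rod at the right around column 467. w3 shows the rod's far tip at about (376,184). Next I'll extract the numbers.

```bash
cat >> h.py <<'E'
def load(n):
    z=np.load(n+'.npz'); m=eyes.camera_model('wrist'); return (m,z['r'],z['t']), cv2.imread(f'pics/{n}.png')
def ang(v): return np.degrees(np.arctan2(v[1],v[0]))
def plane(c,pts,z): return np.array([onz(c,u,v,z,True)[:2] for u,v in pts])
E
python3 - <<'E'
from h import *
for n in ['w2','w3']:
    c,im=load(n); g=cv2.cvtColor(im,6); mk=((g>85)).astype(np.uint8)
    cs,_=cv2.findContours(mk,0,1)
    for k in cs:
        a=cv2.contourArea(k)
        if a<150 : continue
        P=plane(c,k[:,0].astype(float),.006)
        x,y,w,h=cv2.boundingRect(k); 
        if y>230: continue
        print(n,a,(x,y,w,h),P.min(0).round(3),P.max(0).round(3))
        if (a>5000 and n=='w2' and w<250):
            r=cv2.minAreaRect((P*1000).astype(np.float32)); print(r)
        ap=cv2.approxPolyDP(k,3,True)[:,0]; 
        if len(ap)<25: print(ap.tolist())
E
```

```text
w2 2243.0 (221, 205, 52, 63) [ 0.692 -0.106] [ 0.792 -0.01 ]
[[264, 209], [247, 206], [224, 229], [222, 256], [230, 267], [242, 266], [262, 253], [272, 225]]
w2 1549.5 (379, 197, 45, 45) [0.714 0.151] [0.788 0.222]
[[398, 197], [383, 206], [379, 223], [386, 237], [406, 241], [420, 230], [423, 213], [413, 200]]
w2 566.0 (135, 161, 32, 36) [ 0.593 -0.227] [ 0.652 -0.17 ]
[[145, 161], [135, 176], [155, 196], [166, 183]]
w2 10846.0 (188, 49, 140, 84) [ 0.45  -0.105] [0.603 0.11 ]
((525.2478637695312, 0.1142120361328125), (204.671142578125, 119.70005798339844), 78.9570541381836)
[[193, 55], [188, 84], [192, 130], [324, 131], [326, 50], [254, 49]]
w2 3507.0 (437, 20, 41, 178) [0.454 0.261] [0.731 0.327]
[[457, 20], [454, 30], [458, 62], [438, 63], [443, 149], [464, 150], [464, 192], [469, 197], [473, 191], [473, 147], [477, 145], [469, 81], [473, 68], [467, 63], [463, 28]]
w2 173.5 (35, 20, 25, 64) [ 0.274 -0.448] [ 0.379 -0.362]
[[58, 20], [35, 83]]
w2 71072.0 (0, 0, 640, 400) [ 0.205 -1.891] [2.04  1.579]
w2 155.0 (226, 0, 28, 10) [ 0.378 -0.021] [0.403 0.018]
[[226, 0], [247, 9], [253, 
[... 785 characters left out ...]
 0.648 -0.183]
[[80, 158], [74, 172], [89, 188], [95, 175]]
w3 8450.0 (108, 46, 122, 84) [ 0.45  -0.114] [0.602 0.11 ]
[[229, 46], [120, 59], [118, 70], [109, 73], [109, 95], [118, 98], [118, 119], [114, 125], [127, 129], [226, 124]]
w3 44190.0 (386, 0, 254, 400) [0.371 0.294] [2.093 1.731]
w3 4121.0 (341, 0, 46, 187) [0.451 0.262] [0.728 0.319]
[[355, 0], [357, 45], [341, 49], [351, 136], [367, 137], [371, 182], [376, 186], [380, 181], [377, 136], [386, 133], [377, 46], [366, 40], [362, 5]]
w3 314.0 (136, 0, 33, 14) [ 0.357 -0.039] [0.401 0.021]
[[136, 6], [164, 13], [168, 0], [137, 0]]
w3 859.0 (69, 0, 31, 39) [ 0.3   -0.196] [ 0.374 -0.119]
[[97, 0], [83, 0], [70, 11], [73, 38], [98, 24]]
```

```bash
cat > m.py <<'E'
from h import *
def edge(c,im,p,q,z,half=4):
    # subpixel edge of max gradient along normals of pixel segment p-q -> world pts at z
    g=cv2.GaussianBlur(cv2.cvtColor(im,6),(0,0),.8).astype(np.float32);p,q=np.array(p,float),np.array(q,float)
    d=(q-p)/np.linalg.norm(q-p);n=np.array([-d[1],d[0]]);out=[]
    for t in np.arange(.08,.93,.03):
        o=p+t*(q-p);ss=np.arange(-half,half+.01,.25);X=(o+ss[:,None]*n).astype(np.float32)
        v=cv2.remap(g,X[:,0][None],X[:,1][None],1)[0];dv=np.abs(np.gradient(v));i=dv.argmax()
        w=dv*(np.abs(ss-ss[i])<1.5);out.append(o+n*(w*ss).sum()/w.sum())
    return plane(c,out,z)
def line(P):
    vx,vy,x,y=cv2.fitLine(P.astype(np.float32),cv2.DIST_HUBER,0,.001,.001).ravel();return np.array([x,y]),np.array([vx,vy])
def cross(a,b):
    t=np.linalg.solve(np.c_[a[1],-b[1]],b[0]-a[0]);return a[0]+t[0]*a[1]
E
python3 - <<'E'
from m import *
for n,segs in [('w2',dict(back=((193,130.5),(323,131.5)),left=((326,55),(324,129)),front=((258,48.5),(322,49.5)))),('w3',dict(back=((140,128.5),(224,124)),left=((230,50),(227,120)),front=((130,57),(226,45.5))))]:
    c,im=load(n);L={k:line(edge(c,im,*v,.006)) for k,v in segs.items()}
    bl,fl=cross(L['back'],L['left']),cross(L['front'],L['left'])
    print(n,{k:round(float(ang(l[1])),2) for k,l in L.items()},bl.round(4),fl.round(4),np.linalg.norm(bl-fl))
    P0=bl  # (54,98)
    for k in ('back','left'):
        yd=L['back'][1];yd=yd*np.sign(yd[1]);xd=L['left'][1];xd*=np.sign(xd[0]); 
    th=np.mean([ang(xd),ang(yd)-90]);r=np.radians(th);X=np.array([np.cos(r),np.sin(r)]);Y=np.array([-X[1],X[0]])
    print('yaw',th,'origin',(bl-.054*X-.098*Y).round(4),(fl+.062*X-.098*Y).round(4))
c2,i2=load('w2');c3,i3=load('w3')
# rod: edges both sides, height from two views (axis line)
def axis(c,im,s1,s2,z):
    a=line(edge(c,im,*s1,z,3));b=line(edge(c,im,*s2,z,3));return a,b
for z in (.036,.040,.044):
    a,b=axis(c2,i2,((464.5,155),(464,190)),((473.5,155),(473.5,190)),z)
    a3,b3=axis(c3,i3,((369,142),(371,180)),((377.5,142),(380,180)),z)
    f=lambda l,x:l[0][1]+(x-l[0][0])*l[1][1]/l[1][0]
    print(z,[[round(f(l,x),4) for l in (a,b,a3,b3)] for x in (.67,.70)])
print('far tip',tri(ray(c2,469,196.5,True),ray(c3,376,186,True)),'near tip z40',onz(c2,460,20,.04,True))
E
```

```text
w2 {'back': 79.07, 'left': -11.22, 'front': 79.06} [0.6014 0.0882] [0.4875 0.1108] 0.11618731
yaw -11.073853 origin [0.5296 0.0024] [0.5295 0.0027]
w3 {'back': 78.69, 'left': -10.96, 'front': 78.77} [0.6024 0.0887] [0.4877 0.1109] 0.116759196
yaw -11.131596 origin [0.5305 0.003 ] [0.5296 0.0028]
0.036 [[np.float32(0.2823), np.float32(0.2956), np.float32(0.2807), np.float32(0.293)], [np.float32(0.2809), np.float32(0.2945), np.float32(0.2793), np.float32(0.2916)]]
0.04 [[np.float32(0.2804), np.float32(0.2936), np.float32(0.2802), np.float32(0.2923)], [np.float32(0.279), np.float32(0.2925), np.float32(0.2787), np.float32(0.2909)]]
0.044 [[np.float32(0.2784), np.float32(0.2915), np.float32(0.2796), np.float32(0.2916)], [np.float32(0.277), np.float32(0.2904), np.float32(0.2781), np.float32(0.2902)]]
far tip [0.71752765 0.28373707 0.04416364] near tip z40 [0.4635254  0.30035306 0.04      ]
```

Run:
```python
from m import *
c,im=load('w2');g=cv2.cvtColor(im,6)
O=np.array([.5298,.0027]);r=np.radians(-11.1);X=np.array([np.cos(r),np.sin(r)]);Y=np.array([-X[1],X[0]]);toC=lambda P:np.c_[(P-O)@X,(P-O)@Y]*1000
for n in('w2','w3'):
  c,im=load(n);g=cv2.cvtColor(im,6);mk=(g>215).astype(np.uint8);mk[140:]=0;mk[:, 330:]=0
  for k in cv2.findContours(mk,0,1)[0]:
    if cv2.contourArea(k)<120: continue
    P=toC(plane(c,k[:,0].astype(float),.046));rc=cv2.minAreaRect(P.astype(np.float32));print(n,np.round(rc[0],1),np.round(rc[1],1),round(rc[2],1))
c,im=load('w2');a=line(edge(c,im,(456,29),(459,58),.04,3));b=line(edge(c,im,(463,30),(467,60),.04,3))
f=lambda l,x:l[0][1]+(x-l[0][0])*l[1][1]/l[1][0]
print('near',[(f(a,x),f(b,x)) for x in (.48,.5)])
# brass in w2
hsv=cv2.cvtColor(im,40);m=cv2.inRange(hsv,(8,70,60),(28,255,255));m[140:]=0;n_,l,s,ce=cv2.connectedComponentsWithStats(m)
for i in range(1,n_):
    if s[i,4]>4:print(s[i],ce[i].round(1),toC(plane(c,[ce[i]],.032)).round(1))
for u,v in [(353,190),(413,180),(380,203)]:print('rack',onz(cam('scene'),u,v,.0).round(3))
```

```text
w2 [-19.4 -77.3] [14.2 35.8] 86.5
w2 [-0.9  8.7] [101.4 173.7] 0.1
w2 [-138.8 -167. ] [51.2 58.2] 16.0
w3 [-20.9 -44.7] [47.8 32. ] 2.2
w3 [-11.6  39.5] [47.9 32.3] 3.8
w3 [-19.5  -1. ] [47.7 30.8] 1.9
w3 [-141.4 -157.3] [57.1 56.8] 16.7
near [(np.float32(0.28965658), np.float32(0.3015534)), (np.float32(0.28885385), np.float32(0.30073678))]
[202  71   4   6  17] [203.3  73.2] [[-27.2 -70.8]]
[201  81   6   9  25] [203.   85.9] [[ -9.2 -70.7]]
rack [0.708 0.122 0.   ]
rack [0.913 0.072 0.   ]
rack [0.738 0.024 0.   ]
```

The carrier origin is at (0.530, 0.003) with yaw -11.1°. The blocks stand at carrier (x,y) = (-12,39.5), (-19.5,-1) and (-21,-45) mm. The rod's middle is at (0.5905, 0.2905, 0.04), at -2.6°. I'll go to in front of the left block.

Call:
{"name": "arm_command", "arguments": {"deltas": [[[-2.74,-1.98,0,0,0,-0.3],[-2.74,-1.98,0,0,0,-0.3],[-2.74,-1.98,0,0,0,-0.3],[-2.74,-1.98,0,0,0,-0.3],[-2.74,-1.98,0,0,0,-0.3],[-2.74,-1.98,0,0,0,-0.3],[-2.74,-1.98,0,0,0,-0.3],[-2.74,-1.98,-2,0,0,0],[0,0,-3.5,0,0,0],[0,0,-3.5,0,0,0],[0,0,-3.5,0,0,0]]]}}

```text
t: 4.23
tool_pos: [0.474, 0.0529, 0.1539]
orientation: [0.305, 3.122, 0.0]
force: [1.1, 0.4, -0.3]
opening: 0.0006
gripper_force: 0.0
```

Call:
{"name": "arm_command", "arguments": {"deltas": [[[0,0,-3.5,0,0,0],[0,0,-3.5,0,0,0],[0,0,-3.5,0,0,0],[0,0,-2.3,0,0,0],[0,0,0,0,0,0],[0,0,0,0,0,0],[0,0,0,0,0,0]]]}}

```text
t: 4.82
tool_pos: [0.4754, 0.0539, 0.0277]
orientation: [0.302, 3.124, 0.0]
force: [0.3, 0.2, -0.1]
opening: 0.0002
gripper_force: 0.0
```

```bash
cat >> h.py <<'E'
O=np.array([.5298,.0027]);_r=np.radians(-11.1);CX=np.array([np.cos(_r),np.sin(_r)]);CY=np.array([-CX[1],CX[0]])
def toC(P): P=np.atleast_2d(P)[:,:2]; return np.c_[(P-O)@CX,(P-O)@CY]*1000
def toW(x,y): return O+x/1000*CX+y/1000*CY
def st():
    s=monitor.read_state();R=cv2.Rodrigues(s['orientation'])[0];f=s['force'];print(round(s['t'],2),s['tool_pos'].round(4),'C',toC(s['tool_pos'])[0].round(1),'yaw',round(ang(R[:,0]),2),'z',R[:,2].round(3),'F',f.round(1),'Fc',(f[:2]@CX).round(1),(f[:2]@CY).round(1),'M',s['wrist_torque'].round(2),round(s['opening'],4),round(s['gripper_force'],1));return s
E
python3 -c "
from h import *
st()"
```

```text
4.82 [0.4754 0.0539 0.0277] C [-63.3  39.8] yaw 168.95 z [ 0.003 -0.    -1.   ] F [ 0.3  0.2 -0.1] Fc 0.3 0.2 M [-0.04  0.05  0.02] 0.0002 0.0
```

Call:
{"name": "arm_command", "arguments": {"deltas": [[[0.2,0,-0.6,0,0,0],[0.79,-0.154,0,0,0,0],[0.79,-0.154,0,0,0,0],[0.79,-0.154,0,0,0,0],[0.79,-0.154,0,0,0,0],[0.79,-0.154,0,0,0,0],[0.2,-0.04,0,0,0,0],[0,0,0,0,0,0],[0,0,0,0,0,0]]]}}

```text
t: 5.57
tool_pos: [0.5177, 0.0463, 0.0194]
orientation: [-0.301, -3.127, 0.0]
force: [-0.5, 0.5, -0.7]
opening: 0.0001
gripper_force: 0.0
```

```bash
python3 -c "
from h import *
st()"
```

```text
5.57 [0.5177 0.0463 0.0194] C [-20.3  40.5] yaw 169.0 z [-0. -0. -1.] F [-0.5  0.5 -0.7] Fc -0.5 0.4 M [-0.02  0.03 -0.04] 0.0001 0.0
```

Next I'll use small steps with force readings.

Call:
{"name": "arm_command", "arguments": {"deltas": [[[0.3,-0.06,0,0,0,0],[0.2,-0.04,0,0,0,0],[0,0,0,0,0,0]]]}}

```text
t: 5.82
tool_pos: [0.5227, 0.0454, 0.0196]
orientation: [0.301, 3.127, -0.0]
force: [0.5, 1.0, 0.1]
opening: 0.0003
gripper_force: 0.0
```

Call:
{"name": "arm_command", "arguments": {"deltas": [[[0.1,-0.02,0,0,0,0],[0,0,0,0,0,0]]]}}

```text
t: 5.98
tool_pos: [0.5236, 0.0452, 0.0196]
orientation: [-0.301, -3.127, -0.0]
force: [0.2, 0.1, 0.2]
opening: 0.0005
gripper_force: 0.2
```

Call:
{"name": "arm_command", "arguments": {"deltas": [[[0.1,-0.02,0,0,0,0],[0,0,0,0,0,0]]]}}

```text
t: 6.15
tool_pos: [0.5238, 0.0452, 0.0195]
orientation: [-0.301, -3.125, -0.0]
force: [-4.4, 1.5, 4.2]
opening: 0.0001
gripper_force: 2.5
```

Call:
{"name": "arm_command", "arguments": {"deltas": [[[0.1,-0.02,0,0,0,0],[0,0,0,0,0,0],[0,0,0,0,0,0]]]}}

```text
t: 6.4
tool_pos: [0.5238, 0.0452, 0.0194]
orientation: [-0.3, -3.123, -0.0]
force: [-9.0, 1.5, 6.8]
opening: 0.0004
gripper_force: 4.9
```

```bash
python3 -c "
from h import *
st(); print(toW(-65,-1),toW(-65,-44.5))"
```

```text
6.4 [0.5238 0.0452 0.0194] C [-14.1  40.5] yaw 169.02 z [-0.004  0.001 -1.   ] F [-9.   1.5  6.8] Fc -9.1 -0.3 M [0.28 1.48 0.01] 0.0004 4.9
[0.46582345 0.01423264] [ 0.45744875 -0.0284536 ]
```

Call:
{"name": "arm_command", "arguments": {"deltas": [[[-1.3,0.26,0,0,0,0],[-1.95,0.38,0,0,0,0],[-1.95,0.38,0,0,0,0],[-0.4,-2.04,0,0,0,0],[-0.4,-2.03,0,0,0,0],[0,0,0,0,0,0],[0.98,-0.19,0,0,0,0],[0.79,-0.154,0,0,0,0],[0.79,-0.154,0,0,0,0],[0.79,-0.154,0,0,0,0],[0.79,-0.154,0,0,0,0],[0.3,-0.06,0,0,0,0]]]}}

```text
t: 7.4
tool_pos: [0.5115, 0.0056, 0.0198]
orientation: [0.3, 3.126, -0.0]
force: [-1.9, 0.8, 1.8]
opening: 0.0005
gripper_force: 0.8
```

Call:
{"name": "arm_command", "arguments": {"deltas": [[[0.3,-0.06,0,0,0,0],[0,0,0,0,0,0],[0,0,0,0,0,0]]]}}

```text
t: 7.65
tool_pos: [0.5131, 0.0051, 0.0195]
orientation: [-0.301, -3.127, 0.0]
force: [-0.7, -0.0, -0.5]
opening: 0.0004
gripper_force: 0.0
```

```bash
python3 -c "
from h import *
st()"
```

```text
7.65 [0.5131 0.0051 0.0195] C [-16.9  -0.9] yaw 169.01 z [-0. -0. -1.] F [-0.7 -0.  -0.5] Fc -0.7 -0.2 M [0.08 0.01 0.01] 0.0004 0.0
```

Call:
{"name": "arm_command", "arguments": {"deltas": [[[0.2,-0.04,0,0,0,0],[0.1,-0.02,0,0,0,0],[0.1,-0.02,0,0,0,0],[0.1,-0.02,0,0,0,0],[0,0,0,0,0,0]]]}}

```text
t: 8.07
tool_pos: [0.5158, 0.0045, 0.0193]
orientation: [-0.3, -3.122, -0.0]
force: [-11.5, 1.4, 9.1]
opening: 0.0006
gripper_force: 5.8
```

```bash
python3 -c "
from h import *
st()"
```

```text
8.07 [0.5158 0.0045 0.0193] C [-14.1  -0.9] yaw 169.02 z [-0.005  0.001 -1.   ] F [-11.5   1.4   9.1] Fc -11.5 -0.8 M [ 0.34  1.72 -0.01] 0.0006 5.8
```

Call:
{"name": "arm_command", "arguments": {"deltas": [[[-1.3,0.26,0,0,0,0],[-1.95,0.38,0,0,0,0],[-1.95,0.38,0,0,0,0],[-0.42,-2.15,0,0,0,0],[-0.42,-2.15,0,0,0,0],[0,0,0,0,0,0],[0.98,-0.19,0,0,0,0],[0.79,-0.154,0,0,0,0],[0.79,-0.154,0,0,0,0],[0.79,-0.154,0,0,0,0],[0.79,-0.154,0,0,0,0],[0.3,-0.06,0,0,0,0]]]}}

```text
t: 9.07
tool_pos: [0.5035, -0.0374, 0.0198]
orientation: [0.3, 3.127, -0.0]
force: [-0.3, 0.9, 1.2]
opening: 0.0004
gripper_force: 0.5
```

Call:
{"name": "arm_command", "arguments": {"deltas": [[[0.3,-0.06,0,0,0,0],[0.2,-0.04,0,0,0,0],[0.1,-0.02,0,0,0,0],[0,0,0,0,0,0]]]}}

```text
t: 9.4
tool_pos: [0.5074, -0.0384, 0.0193]
orientation: [-0.301, -3.126, -0.0]
force: [-4.0, 1.3, 2.3]
opening: 0.0004
gripper_force: 1.6
```

Call:
{"name": "arm_command", "arguments": {"deltas": [[[0.1,-0.02,0,0,0,0],[0.1,-0.02,0,0,0,0],[0,0,0,0,0,0]]]}}

```text
t: 9.65
tool_pos: [0.5074, -0.0384, 0.0191]
orientation: [-0.3, -3.122, -0.001]
force: [-14.6, 3.4, 11.2]
opening: 0.0002
gripper_force: 6.9
```

```bash
python3 -c "
from h import *
st()"
```

```text
9.65 [ 0.5074 -0.0384  0.0191] C [-14.1 -44.6] yaw 169.02 z [-0.006  0.001 -1.   ] F [-14.6   3.4  11.2] Fc -15.0 0.5 M [ 0.53  2.09 -0.01] 0.0002 6.9
```

All three blocks stopped at the same depth (-14.1). I'll retract, rise and look again.

Call:
{"name": "arm_command", "arguments": {"deltas": [[[-1,0.2,0,0,0,0],[-2,0.4,0,0,0,0],[0,0,2,0,0,0],[0,0,3.6,0,0,0],[0,0,3.6,0,0,0],[0,0,3.6,0,0,0],[0,0,3.6,0,0,0],[2,1,3,0,0,0],[2.5,2,2.5,0,0,0],[2.5,2,2.5,0,0,0],[2.5,2,1.5,0,0,0],[2.5,1.5,0,0,0,0]]]}}

```text
t: 10.65
tool_pos: [0.6032, 0.0535, 0.2841]
orientation: [0.299, 3.119, 0.002]
force: [0.2, 0.1, 1.3]
opening: 0.0005
gripper_force: 0.0
```

Call:
{"name": "arm_command", "arguments": {"deltas": [[[3,1.5,0,0,0,0],[3,1,0,0,0,0],[0,0,0,0,0,0],[0,0,0,0,0,0],[0,0,0,0,0,0]]], "gripper": 0}}

```text
t: 11.07
tool_pos: [0.6597, 0.0768, 0.2782]
orientation: [-0.301, -3.127, 0.0]
force: [-0.5, 0.1, 0.6]
opening: 0.0296
gripper_force: 0.0
```

Run:
```python
from m import *
st()
W=cam('wrist');im=eyes.read_camera('wrist');cv2.imwrite('pics/w4.png',im);np.savez('w4.npz',r=W[1],t=W[2])
c,im=load('w4')
print([proj(c,[*toW(x,y),.006],True).round(0).tolist() for x,y in ((54,98),(54,-98),(-62,-98),(-62,98))])
a=im[0:200,150:490];cv2.imwrite('pics/w4c.png',cv2.resize(a,(800,471),interpolation=2))
```

```text
11.07 [0.6597 0.0768 0.2782] C [113.2  97.7] yaw 169.01 z [-0.001 -0.    -1.   ] F [-0.5  0.1  0.6] Fc -0.5 -0.0 M [ 0.05 -0.01 -0.04] 0.0296 0.0
[[322.0, 130.0], [191.0, 134.0], [189.0, 58.0], [322.0, 49.0]]
```

View pics/w4c.png

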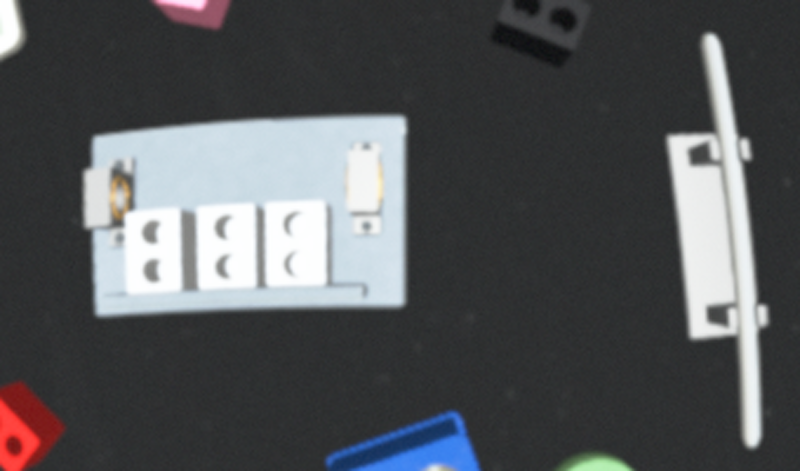

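The blocks stand in one row against the fence, with their back edges around crop row 290. The bracket tops are at crop (97,197) and (364,185). I'll refine the bracket line and the rod's axis from this view.

Run:
```python
from m import *
c,im=load('w4');sc=340/800
def px(x,y):return (150+x*sc,y*sc)
def rect(L,z,n):
    E=[toC(edge(c,im,px(*a),px(*b),z,2.5)) for a,b in L]
    print(n,[e.mean(0).round(1).tolist() for e in E])
rect([((349,150),(347,212)),((381,150),(381,212)),((350,149),(380,149)),((349,212),(380,213))],.047,'Lbr top: inner,outer,front,back')
rect([((87,168),(85,228)),((109,168),(108,228)),((87,168),(109,168)),((86,228),(108,228))],.047,'Rbr')
rect([((97,138),(96,312)),((405,120),(405,302)),((150,130),(400,117)),((100,316),(400,305))],.006,'plate R,L,F,B')
rect([((127,213),(181,208)),((197,207),(255,205)),((265,203),(326,202))],.046,'block fronts')
# rod
L=[]
for s in [((702,48),(712,130)),((716,48),(730,130))],[((741,342),(746,430)),((756,330),(760,430))]:
    l=[edge(c,im,px(*a),px(*b),.04,2.5) for a,b in s];L.append([x.mean(0) for x in l]);print(L[-1])
A,B=[np.mean(x,0) for x in L];print(A,B,ang(B-A),'tips',onz(c,*px(710,34),.04,True),onz(c,*px(752,447),.04,True))
```

```text
Lbr top: inner,outer,front,back [[-16.3, 67.0], [-16.1, 83.9], [-34.6, 76.8], [1.0, 76.5]]
Rbr [[-16.9, -85.5], [-15.2, -69.4], [-34.2, -76.0], [1.0, -77.0]]
plate R,L,F,B [[-3.8, -98.0], [-2.8, 97.6], [-61.8, 19.9], [54.2, 3.3]]
block fronts [[-6.7, -42.0], [-6.3, 0.2], [-6.5, 39.0]]
[array([0.50011389, 0.28854565]), array([0.50035825, 0.30014154])]
[array([0.67959948, 0.28044016]), array([0.67767997, 0.29297357])]
[0.50023607 0.2943436 ] [0.67863972 0.28670687] -2.4511017006840787 tips [0.46577536 0.2968542  0.04      ] [0.71895455 0.28523039 0.04      ]
```

Call:
{"name": "arm_command", "arguments": {"deltas": [[[-1.91,2.71,0,0,0,1.1],[-1.91,2.71,0,0,0,1.1],[-1.91,2.71,0,0,0,1.1],[-1.91,2.71,0,0,0,1.1],[-1.91,2.71,0,0,0,1.1],[-1.91,2.71,0,0,0,1],[-1.91,2.71,0,0,0,1],[-1.91,2.71,0,0,0,1],[0,0,-3,0,0,0],[0,0,-3.5,0,0,0],[0,0,-3.5,0,0,0],[0,0,-3.5,0,0,0]]]}}

```text
t: 12.12
tool_pos: [0.5071, 0.2936, 0.1444]
orientation: [0.068, 3.137, 0.003]
force: [-0.5, -0.5, -0.2]
opening: 0.0463
gripper_force: 0.0
```

Call:
{"name": "arm_command", "arguments": {"deltas": [[[0,0,-3,0,0,0],[0,0,-2,0,0,0],[0,0,0,0,0,0],[0,0,0,0,0,0]]]}}

```text
t: 12.45
tool_pos: [0.5064, 0.2929, 0.094]
orientation: [-0.069, -3.14, 0.001]
force: [0.5, 0.6, 1.0]
opening: 0.0466
gripper_force: 0.0
```

```bash
python3 -c "
from h import *
st()"
```

```text
12.45 [0.5064 0.2929 0.094 ] C [-78.8 280.3] yaw 177.48 z [-0.001 -0.    -1.   ] F [0.5 0.6 1. ] Fc 0.3 0.7 M [ 0.04 -0.01  0.  ] 0.0466 0.0
```

Call:
{"name": "arm_command", "arguments": {"deltas": [[[0,0.12,-2.5,0,0,0],[0,0,-2.5,0,0,0],[0,0,-1.5,0,0,0],[0,0,-0.8,0,0,0],[0,0,0,0,0,0],[0,0,0,0,0,0]]]}}

```text
t: 12.95
tool_pos: [0.5085, 0.2954, 0.0228]
orientation: [0.068, 3.138, 0.002]
force: [-0.1, -0.5, 0.6]
opening: 0.0463
gripper_force: 0.0
```

Call:
{"name": "arm_command", "arguments": {"deltas": [[[0,0,0,0,0,0],[0,0,0,0,0,0],[0,0,0,0,0,0],[0,0,0,0,0,0],[0,0,0,0,0,0],[0,0,0,0,0,0]]], "gripper": -1, "squeeze": 30}}

```text
t: 13.45
tool_pos: [0.5073, 0.295, 0.0208]
orientation: [0.068, 3.141, -0.0]
force: [-0.1, -1.6, 0.6]
opening: 0.0111
gripper_force: 26.3
```

```bash
python3 -c "
from h import *
st()"
```

```text
13.45 [0.5073 0.295  0.0208] C [-78.3 282.5] yaw 177.51 z [ 0. -0. -1.] F [-0.1 -1.6  0.6] Fc 0.2 -1.6 M [-0.19 -0.08 -0.1 ] 0.0111 26.3
```

The grip is good. Before lifting I need to check the path: lowering outside the left bracket would put the fingers among the rest's posts, so threading from the right (-y) side may be better. I'll check the space there.

Run:
```python
from h import *
S=cam('scene');D=cam('side')
print('pre R',toW(-17,-325),'fin R',toW(-17,-100))
for n,p in dict(pen1=(317,373),pen2=(384,380),screw=(256,342),timer=(308,289),red=(388,260),wbox=(462,255)).items(): print(n,onz(S,*p,0).round(3))
for p in [(152,300),(134,357),(52,375),(150,248)]: print('tissue',onz(D,*p,0).round(3),onz(D,*p,.1).round(3))
c=cam('wrist')
```

```text
pre R [ 0.45054839 -0.31294724] fin R [ 0.49386583 -0.09215639]
pen1 [ 0.283 -0.36   0.   ]
pen2 [ 0.385 -0.436  0.   ]
screw [ 0.211 -0.237  0.   ]
timer [ 0.376 -0.166  0.   ]
red [ 0.6   -0.184  0.   ]
wbox [ 0.778 -0.265  0.   ]
tissue [ 0.78   0.389 -0.   ] [0.69  0.491 0.1  ]
tissue [0.733 0.505 0.   ] [0.653 0.582 0.1  ]
tissue [0.826 0.555 0.   ] [0.726 0.621 0.1  ]
tissue [0.881 0.241 0.   ] [0.768 0.376 0.1  ]
```

Run:
```python
from h import *
c2,_=load('w2');c3,_=load('w3');q=lambda x,y:(130+x*350/800,80+y*250/571)
print('rack corner',tri(ray(c2,*q(491,223),True),ray(c3,*q(273,203),True)))
print('bluecap',tri(ray(c2,*q(475,333),True),ray(c3,*q(228,366),True)),tri(ray(c2,*q(391,350),True),ray(c3,*q(126,318),True)))
```

```text
rack corner [0.67369743 0.1082488  0.00276187]
bluecap [0.72926427 0.08814141 0.093151  ] [0.70333626 0.04602814 0.12012205]
```

Call:
{"name": "arm_command", "arguments": {"deltas": [[[0,0,0,0,0,0],[0,0,0,0,0,0],[0,0,0,0,0,0],[0,0,0,0,0,0]]], "gripper": -0.2}}

```text
t: 13.78
tool_pos: [0.5071, 0.295, 0.0205]
orientation: [-0.068, -3.141, 0.0]
force: [-0.3, 0.1, -0.1]
opening: 0.0335
gripper_force: 0.0
```

Call:
{"name": "arm_command", "arguments": {"deltas": [[[0,0,3.5,0,0,0],[0,0,3.5,0,0,0],[2.8,-0.13,0,0,0,0],[2.8,-0.13,0,0,0,0],[2.9,-0.13,0,0,0,0],[2.9,-0.13,0,0,0,0],[2.8,-0.13,0,0,0,0],[2.8,-0.13,0,0,0,0],[0,0,0,0,0,0],[0,0,0,0,0,0]]]}}

```text
t: 14.62
tool_pos: [0.6778, 0.2865, 0.0891]
orientation: [-0.07, -3.139, 0.001]
force: [-0.1, 0.1, 0.6]
opening: 0.0374
gripper_force: 0.0
```

Call:
{"name": "arm_command", "arguments": {"deltas": [[[0,0,-2.5,0,0,0],[0,0,-2.5,0,0,0],[0,0,-1.5,0,0,0],[0,0,-0.5,0,0,0],[0,0,0,0,0,0],[0,0,0,0,0,0]]]}}

```text
t: 15.12
tool_pos: [0.6772, 0.2874, 0.0215]
orientation: [0.068, 3.14, 0.0]
force: [0.7, 0.3, 0.6]
opening: 0.0369
gripper_force: 0.0
```

```bash
python3 -c "
from h import *
st()"
```

```text
15.12 [0.6772 0.2874 0.0215] C [ 89.8 307.8] yaw 177.53 z [ 0.  0. -1.] F [0.7 0.3 0.6] Fc 0.7 0.4 M [0.03 0.01 0.07] 0.0369 0.0
```

Call:
{"name": "arm_command", "arguments": {"deltas": [[[0,0,0,0,0,0],[0,0,0,0,0,0],[0,0,0,0,0,0],[0,0,0,0,0,0],[0,0,0,0,0,0]]], "gripper": -1, "squeeze": 50}}

```text
t: 15.53
tool_pos: [0.6777, 0.2872, 0.0214]
orientation: [0.068, 3.14, 0.0]
force: [-0.0, -1.5, 1.5]
opening: 0.0107
gripper_force: 50.0
```

```bash
python3 -c "
from h import *
st()"
```

```text
15.53 [0.6777 0.2872 0.0214] C [ 90.3 307.6] yaw 177.5 z [ 0.001  0.    -1.   ] F [-0.  -1.5  1.5] Fc 0.3 -1.5 M [-0.04 -0.1   0.02] 0.0107 50.0
```

Call:
{"name": "arm_command", "arguments": {"deltas": [[[0,0,1,0,0,0],[0,0,2,0,0,0],[0,0,3,0,0,0],[0,0,3.5,0,0,0],[0,0,3.5,0,0,0],[0,0,2.5,0,0,0],[0,0,1.5,0,0,0],[-0.5,-1.5,0,0,0,-2],[-1,-3,0,0,0,-4],[-1.1,-3,0,0,0,-5],[-1.1,-3,0,0,0,-5],[-1.1,-3,0,0,0,-5]]]}}

```text
t: 16.53
tool_pos: [0.6284, 0.1511, 0.1912]
orientation: [0.645, 3.074, 0.0]
force: [-0.1, 0.4, -1.3]
opening: 0.0107
gripper_force: 50.0
```

Call:
{"name": "arm_command", "arguments": {"deltas": [[[-1.2,-3,0,0,0,-5],[-1.2,-3,0,0,0,-5],[-1.2,-3,0,0,0,-5],[-1.2,-3,0,0,0,-5],[-1.2,-3,0,0,0,-5],[-1.2,-3,0,0,0,-5],[-1.2,-3,0,0,0,-5],[-1.2,-3,0,0,0,-5],[-1.2,-3,0,0,0,-5],[-1.2,-3,0,0,0,-5],[-1.2,-3,0,0,0,-5],[-1.2,-3,0,0,0,-5]]]}}

```text
t: 17.53
tool_pos: [0.4844, -0.2092, 0.1915]
orientation: [2.096, 2.339, 0.0]
force: [0.7, 0.0, -0.6]
opening: 0.0107
gripper_force: 50.0
```

```bash
python3 -c "
from h import *
st()"
```

```text
17.53 [ 0.4844 -0.2092  0.1915] C [  -3.8 -216.6] yaw 96.26 z [ 0.001 -0.    -1.   ] F [ 0.7  0.  -0.6] Fc 0.7 0.2 M [-0.2   0.06  0.02] 0.0107 50.0
```

Call:
{"name": "arm_command", "arguments": {"deltas": [[[-0.85,-2.6,0,0,0,-4.3],[-0.85,-2.6,0,0,0,-4.3],[-0.85,-2.6,0,0,0,-4.3],[-0.85,-2.6,0,0,0,-4.3],[0,0,0,0,0,0],[0,0,0,0,0,0],[0,0,0,0,0,0]]]}}

```text
t: 18.12
tool_pos: [0.4513, -0.3115, 0.191]
orientation: [-2.418, -2.005, -0.001]
force: [0.6, -0.1, -0.6]
opening: 0.0105
gripper_force: 50.0
```

```bash
python3 -c "
from h import *
st(); print(toW(-17,-325))"
```

```text
18.12 [ 0.4513 -0.3115  0.191 ] C [ -16.6 -323.4] yaw 79.34 z [ 0.  0. -1.] F [ 0.6 -0.1 -0.6] Fc 0.6 -0.0 M [-0.16  0.09  0.01] 0.0105 50.0
[ 0.45054839 -0.31294724]
```

Call:
{"name": "arm_command", "arguments": {"deltas": [[[0,0,-3,0,0,-0.2],[0,0,-3.5,0,0,-0.2],[0,0,-3.5,0,0,0],[0,0,-3.5,0,0,0],[0,0,-2.5,0,0,0],[0,0,-1.2,0,0,0],[0,0,0,0,0,0],[0,0,0,0,0,0],[0,0,0,0,0,0]]]}}

```text
t: 18.87
tool_pos: [0.4529, -0.3126, 0.021]
orientation: [2.422, 1.995, 0.001]
force: [0.0, 1.2, -0.6]
opening: 0.0105
gripper_force: 50.0
```

Run:
```python
from h import *
s=st()
W=cam('wrist');im=eyes.read_camera('wrist');cv2.imwrite('pics/w5.png',im);np.savez('w5.npz',r=W[1],t=W[2])
cv2.imwrite('pics/s5.png',eyes.read_camera('scene'))
g=s['tool_pos']+[0,0,.0186]; d=np.array([*CY,0])
for n,c,f in(('wrist',W,True),('scene',cam('scene'),False)):
  print(n,[proj(c,g+d*k,f).round(1).tolist() for k in (.21,.1,.04)],[proj(c,[*toW(-17,y),.032],f).round(1).tolist() for y in (-84,84)])
a=im[0:300,170:470];b=cv2.imread('pics/s5.png')[190:310,280:400]
cv2.imwrite('pics/c5.png',np.hstack([cv2.resize(a,(400,400)),cv2.resize(b,(400,400),interpolation=2)]))
```

```text
18.87 [ 0.4529 -0.3126  0.021 ] C [ -14.8 -324.2] yaw 78.96 z [ 0.003 -0.002 -1.   ] F [ 0.   1.2 -0.6] Fc -0.2 1.2 M [-0.11  0.12  0.03] 0.0105 50.0
wrist [[324.1, -108.7], [324.2, 73.8], [324.0, 196.9]] [[320.1, -133.5], [320.7, -235.8]]
scene [[336.8, 244.8], [355.0, 274.8], [366.3, 293.6]] [[331.4, 239.8], [309.8, 203.6]]
```

View pics/c5.png

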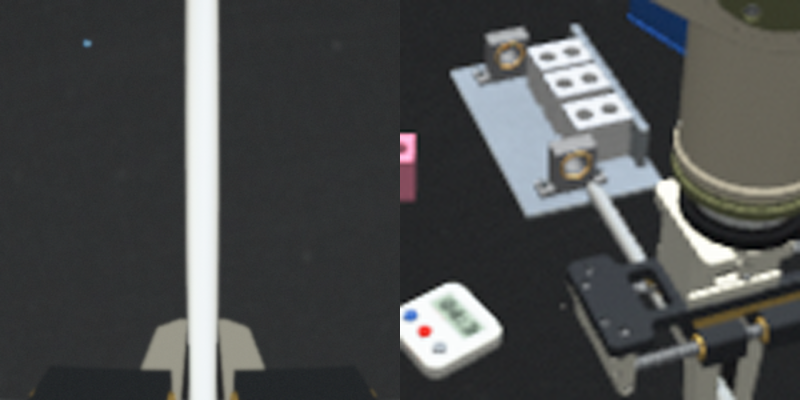

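The wrist half shows the rod running straight up the image. The scene half shows the tip at about (338,246), just short of the right bushing ring at about (332,239). Next I'll measure the rod's true direction from both views.

Run:
```python
from m import *
s=st();c,im=load('w5');S=cam('scene');si=cv2.imread('pics/s5.png')
def edges(im,axis,lo,hi,half):
    # axis: list of px centre points; find both edges along normal
    g=cv2.GaussianBlur(cv2.cvtColor(im,6),(0,0),.8).astype(np.float32);out=[]
    A=np.array(axis);
    for t in np.linspace(0,1,25):
        o=A[0]+t*(A[1]-A[0]);d=(A[1]-A[0])/np.linalg.norm(A[1]-A[0]);n=np.array([-d[1],d[0]])
        e=[]
        for sg in(1,-1):
            ss=np.arange(lo,hi,.2);X=(o+sg*ss[:,None]*n).astype(np.float32);v=cv2.remap(g,X[:,0][None],X[:,1][None],1)[0];dv=np.abs(np.gradient(v));i=dv.argmax();w=dv*(abs(ss-ss[i])<1.2);e.append(o+sg*n*(w*ss).sum()/w.sum())
        out.append(e)
    return np.array(out)
Ew=edges(im,[(322.3,20),(322.3,200)],6,18,0)
# tangent rays subtend angle: distance = r/sin(half-angle)
g=s['tool_pos']+[0,0,.0186];dirs=[]
P=[]
for a,b in Ew:
    o,da=ray(c,*a,True);_,db=ray(c,*b,True);h=np.arccos(da@db)/2
    m=(da+db);m/=np.linalg.norm(m);P.append((a.mean(),m,h,a,b))
# planes tangent to the cylinder: normals from fits; axis dir = cross of the tangent planes
na=np.linalg.svd(np.array([ray(c,*e[0],True)[1] for e in Ew]))[2][2];nb=np.linalg.svd(np.array([ray(c,*e[1],True)[1] for e in Ew]))[2][2]
d=np.cross(na,nb);d/=np.linalg.norm(d);d*=np.sign(d[1])
print('wrist axis dir C',d[:2]@CX,d[:2]@CY,d[2],'width px near/far',[np.linalg.norm(e[0]-e[1]).round(2) for e in Ew[[0,8,16,24]]])
bn=np.cross(d,np.array([0,0,1]));mid=na/np.sign(na@nb)+nb;mid=na+nb if na@nb>0 else na-nb;mid/=np.linalg.norm(mid)
sm=na@nb if na@nb>0 else -(na@nb);h=np.arccos(sm)/2;dist=.006/np.sin(h);o=ray(c,320,100,True)[0]
u=np.cross(d,mid);u/=np.linalg.norm(u);u*=-np.sign(u[2]);q=o+u*dist;
t=(toW(0,-324)-q[:2])@CY;  # point abreast of grip
for y in(-324,-220,-114): 
    p=q+d*(y-toC(q)[0,1])/1000/(d[:2]@CY);print('wrist rod at',y,toC(p)[0].round(1),p[2].round(4))
Es=edges(si,[(340,250),(352,270)],1,5,0)
for e in Es[::6]: print('scene mid',e.mean(0).round(1))
m=Es.mean(1);l0,ld=line(m)
for y in(-310,-220,-114):
    # intersect scene line plane with vertical plane of y: solve z given x from C line x
    p=np.array([*toW(-14.8,y),.0396]);uv=proj(S,p);n=np.array([-ld[1],ld[0]]);r=(uv-l0)@n;J=(proj(S,p+[0,0,.001])-uv)@n;Jx=(proj(S,p+[*CX*.001,0])-uv)@n;print(y,'px resid',round(r,2),'dz/mm',-r/J,'dx',-r/Jx)
```

```text
18.97 [ 0.4529 -0.3129  0.0212] C [ -14.6 -324.5] yaw 78.93 z [ 0.003 -0.003 -1.   ] F [-0.2 -1.   0.1] Fc 0.0 -1.0 M [-0.11  0.11 -0.03] 0.0105 50.0
wrist axis dir C -0.0040689334406314925 0.9997036979045283 0.023999170332893525 width px near/far [np.float64(24.5), np.float64(24.53), np.float64(23.53), np.float64(22.61)]
wrist rod at -324 [ -15.9 -324. ] 0.0304
wrist rod at -220 [ -16.3 -220. ] 0.0329
wrist rod at -114 [ -16.7 -114. ] 0.0354
scene mid [340.2 249.9]
scene mid [343.3 254.8]
scene mid [346.4 259.8]
scene mid [349.5 264.7]
scene mid [352. 270.]
-310 px resid 1.25 dz/mm 6.150851835972787 dx 2.9857424630045313
-220 px resid 0.72 dz/mm 3.7786532891604736 dx 1.8379137446234877
-114 px resid 0.17 dz/mm 0.994830308472344 dx 0.48485698881493683
```

The lateral alignment looks right and the tilt is within noise. I'll lower to bore height and advance slowly, watching force.

Call:
{"name": "arm_command", "arguments": {"deltas": [[[0,0,-0.4,0,0,0],[0,0,-0.25,0,0,0],[0.2,0.98,0,0,0,0],[0.2,0.98,0,0,0,0],[0.16,0.79,0,0,0,0],[0.1,0.49,0,0,0,0],[0,0,0,0,0,0],[0,0,0,0,0,0]]]}}

```text
t: 19.63
tool_pos: [0.4581, -0.2789, 0.0122]
orientation: [2.425, 1.998, 0.0]
force: [0.3, -0.2, -0.1]
opening: 0.0104
gripper_force: 50.0
```

```bash
python3 -c "
from h import *
st()"
```

```text
19.63 [ 0.4581 -0.2789  0.0122] C [ -16.2 -290.1] yaw 78.97 z [ 0. -0. -1.] F [ 0.3 -0.2 -0.1] Fc 0.3 -0.1 M [-0.12  0.09 -0.05] 0.0104 50.0
```

Call:
{"name": "arm_command", "arguments": {"deltas": [[[0,0,0.12,0,0,0],[0.1,0.49,0,0,0,0],[0.1,0.49,0,0,0,0],[0,0,0,0,0,0]]]}}

```text
t: 19.97
tool_pos: [0.4599, -0.2688, 0.0133]
orientation: [-2.425, -1.996, -0.0]
force: [0.6, 0.4, -1.1]
opening: 0.0104
gripper_force: 50.0
```

Call:
{"name": "arm_command", "arguments": {"deltas": [[[0.1,0.49,0,0,0,0],[0.1,0.49,0,0,0,0],[0,0,0,0,0,0]]]}}

```text
t: 20.22
tool_pos: [0.4619, -0.2588, 0.0132]
orientation: [-2.425, -1.996, -0.0]
force: [1.0, 0.3, -0.3]
opening: 0.0104
gripper_force: 50.0
```

```bash
python3 -c "
from h import *
st()"
```

```text
20.22 [ 0.4619 -0.2588  0.0132] C [ -16.3 -269.7] yaw 78.93 z [-0.     0.001 -1.   ] F [ 1.   0.3 -0.3] Fc 0.9 0.4 M [-0.11  0.08 -0.08] 0.0104 50.0
```

The tip is through the right bushing with almost no force. I'll carry on across.

Call:
{"name": "arm_command", "arguments": {"deltas": [[[0.24,1.23,0,0,0,0],[0.24,1.23,0,0,0,0],[0.24,1.23,0,0,0,0],[0.24,1.23,0,0,0,0],[0,0,0,0,0,0]]]}}

```text
t: 20.63
tool_pos: [0.4717, -0.2077, 0.0131]
orientation: [-2.423, -1.998, -0.001]
force: [-0.3, 0.7, -0.4]
opening: 0.0106
gripper_force: 50.0
```

Call:
{"name": "arm_command", "arguments": {"deltas": [[[0.24,1.23,0,0,0,0],[0.24,1.23,0,0,0,0],[0.24,1.23,0,0,0,0],[0.24,1.23,0,0,0,0],[0.2,0.98,0,0,0,0],[0,0,0,0,0,0],[0,0,0,0,0,0]]]}}

```text
t: 21.22
tool_pos: [0.4832, -0.151, 0.0133]
orientation: [2.424, 1.998, -0.0]
force: [-0.3, 0.3, -1.6]
opening: 0.0106
gripper_force: 50.0
```

```bash
python3 -c "
from h import *
st()"
```

```text
21.22 [ 0.4832 -0.151   0.0133] C [ -16.2 -159.8] yaw 79.0 z [-0. -0. -1.] F [-0.3  0.3 -1.6] Fc -0.4 0.2 M [-0.09  0.11  0.01] 0.0106 50.0
```

Call:
{"name": "arm_command", "arguments": {"deltas": [[[0.16,0.79,0,0,0,0],[0.1,0.49,0,0,0,0],[0.1,0.49,0,0,0,0],[0,0,0,0,0,0]]]}}

```text
t: 21.55
tool_pos: [0.4867, -0.1332, 0.0133]
orientation: [-2.425, -1.996, -0.0]
force: [-1.1, 0.1, -1.2]
opening: 0.0107
gripper_force: 50.0
```

Call:
{"name": "arm_command", "arguments": {"deltas": [[[0.1,0.49,0,0,0,0],[0.1,0.49,0,0,0,0],[0,0,0,0,0,0]]]}}

```text
t: 21.8
tool_pos: [0.4887, -0.1234, 0.0133]
orientation: [-2.425, -1.996, -0.0]
force: [-0.2, 0.2, -1.0]
opening: 0.0106
gripper_force: 50.0
```

```bash
python3 -c "
from h import *
st()"
```

```text
21.8 [ 0.4887 -0.1234  0.0133] C [ -16.  -131.6] yaw 78.92 z [-0.  0. -1.] F [-0.2  0.2 -1. ] Fc -0.2 0.2 M [-0.09  0.1  -0.03] 0.0106 50.0
```

Call:
{"name": "arm_command", "arguments": {"deltas": [[[0.12,0.59,0,0,0,0],[0.12,0.59,0,0,0,0],[0.12,0.59,0,0,0,0],[0.12,0.59,0,0,0,0],[0.12,0.59,0,0,0,0],[0,0,0,0,0,0],[0,0,0,0,0,0],[0,0,0,0,0,0]]]}}

```text
t: 22.47
tool_pos: [0.4946, -0.0946, 0.0133]
orientation: [2.425, 1.997, -0.0]
force: [-0.3, -1.4, -0.3]
opening: 0.0107
gripper_force: 50.0
```

Run:
```python
from h import *
st()
c=eyes.read_camera('side');cv2.imwrite('pics/f1.png',c);d=eyes.read_camera('scene');cv2.imwrite('pics/f2.png',d)
print([proj(cam('side'),[*toW(-17,y),.032]).round(0).tolist() for y in (110,84,-84)])
cv2.imwrite('pics/f.png',np.hstack([cv2.resize(c[165:285,285:405],(400,400),interpolation=2),cv2.resize(d[180:280,280:380],(400,400),interpolation=2)]))
```

```text
22.47 [ 0.4946 -0.0946  0.0133] C [ -15.8 -102.2] yaw 78.93 z [-0. -0. -1.] F [-0.3 -1.4 -0.3] Fc 0.0 -1.5 M [-0.15  0.11  0.01] 0.0107 50.0
[[323.0, 220.0], [327.0, 214.0], [352.0, 185.0]]
```

View pics/f.png

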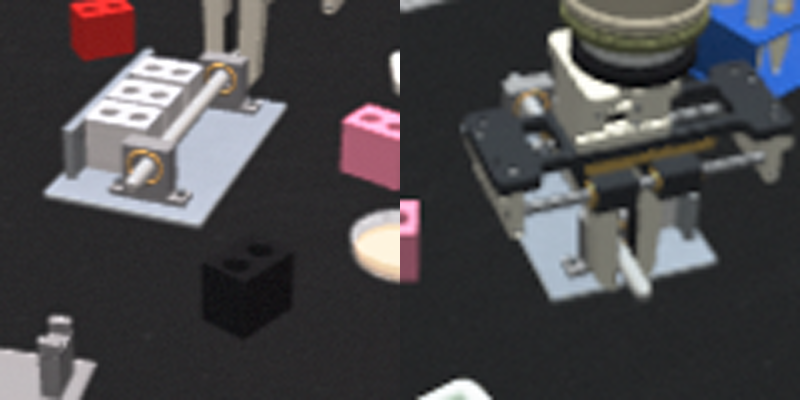

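The side half shows the rod running in front of the flush row and out through both bushings, with the left tip at about (325,219). Forces are near zero, so it isn't wedged. I'll hand in.

```bash
python3 -c "
from h import *
st(); print(ticket.close_job())"
```

```text
22.57 [ 0.4946 -0.0948  0.0133] C [ -15.8 -102.5] yaw 78.9 z [-0. -0. -1.] F [ 0.7 -0.4 -0.7] Fc 0.7 -0.2 M [-0.08  0.1  -0.03] 0.0104 50.0
the job is handed in; nothing more can be done
None
```

The job is handed in at about 22.6 s of the 64 s: the three blocks stand flush in a row against the fence, and the rod runs through both bushings, sticking out about 24 mm on the left and 58 mm on the right, held still with the wrist force near zero.

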